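Ready the slide scanner for loading and hold its sprung hood

ROBOT

A 6-joint arm with a two-finger parallel gripper is mounted at the origin on the work surface. World frame = base frame: x ahead of the robot, y to its left, z up, the work surface at z = 0. Lengths are in m, angles in rad, forces in N, time in s.
With the tool pointing down it reaches from about 0.275 to 0.975 m from the base axis. Payload 8.4 kg.
Tool frame: the origin (TCP) lies at the very end of the fingers, on their centre line; the grasp point (between the pads) lies 19 mm behind it; z points along the fingers, y is the line along which they close (so a half turn about z gives the same grasp; the last joint's range is limited). The gripper opens to 92 mm and grips with 3 to 60 N. Pads are 20 mm wide; open, the fingers measure 128 mm over their backs; the gripper's body (75 mm by 189 mm) begins 69 mm behind the grasp point.
Start: joints at [-1.227, 0.353, 1.633, -0, 1.155, -0.002], TCP at [0.212, -0.588, 0.215] pointing down, gripper open.
Joint ranges: [-2.63, 2.63], [-0.92, 2.1], [0.06, 2.66], [-1.3, 4.44], [0, 2.69], [-3.02, 3.02]. Speed limits (rad/s): [2.22, 2.22, 2.79, 3.14, 3.14, 3.14].

INTERFACE

Orientations are given as a unit quaternion [x, y, z, w].
In Python, from station import robot, optics, ticket gives the robot as it stands.
- The arm moves only by the tool apply_moves, never from a script. Its argument "rows" is a list of rows, each an object with "offset": the shift along the tool's x, y, z normalised to -1 to 1, where 1 is 0.2 m, a list of three; "rot": the turn, a rotation vector about the tool's x, y, z normalised to -1 to 1, where 1 is 30 degrees, a list of three. A call has 1 to 20 rows; each row is the pose to reach, as a shift and turn from the pose commanded when the call began, along the tool's axes at that moment; what a row does not reach only later rows make up. A row lasts 1/12 s, in which the tool goes at most 41.7 mm and 7.16 degrees, less where a joint would pass 70% of its speed; a pose out of reach is approached as far as the arm can. A call with a number of a shift or a turn outside -1 to 1 is refused whole. A call with a gripper value outside its range is refused whole. "jaw" is the gripper's target within -1 to 1 (shut at 1, half-way at 0, fully open at -1), set as the call begins (left out, the last holds). The fingers move at their own pace and stop on an object; "newtons" is the grip in N (left out, the last holds). Time passes only in rows, so rows that repeat a pose let the fingers close. It gives the time, the measured TCP pose, the force, the opening and the grip force at its end, in the units of the state.
- robot.get_state(): the state, without advancing time (a new reading comes with each control period).
- optics.grab_frame(name): name is "scene" or "top"; returns the picture (384x512x3 uint8, red, green, blue); there is no depth.
- optics.calibration(name): a dict with "mtx" (3x3 intrinsics, pixels), "xyz" and "rotation" of the camera in the world. Camera axes: x right, y down, z forward; pixel columns grow to the right and rows downward; lengths in m; the calibration is good to about 2 mm. A picture is of the moment at which its call begins. calibration takes no time and is no camera call.
- ticket.finish_job(): hands the job in; it is judged then, once.
The state is a dict: "time_s": time; "joint_positions": joint angles; "qd": joint speeds; "joint_efforts": joint torques, N m; "tcp_pos": TCP position; "eef_rot": TCP orientation; "wrist_force": force on the tool from outside, world axes, zero at the start; "ft_torque": the same for the moment, N m; "gripper_width": finger opening in m; "grip_force": force on a finger pad.
Only numpy, scipy, OpenCV 4.12 (cv2) and the standard library are available. Lean on these libraries where they do the work, as an engineer would, in place of code of your own. Each camera call takes 0.05 s, during which the arm holds its last target. There are 200 camera calls.

TASK

Get the slide scanner ready for a colleague to change the slide: with the hood still shut, turn the black dial on its deck until the dial's nose points straight at the raised block on the ring around it, then take the hood by its front bar and lift it open to 45 degrees (anything from 40 to 50 will do). The hood falls shut by itself, so finish while still holding it there by the bar, steady, with the dial still on its mark. Leave the bottles, boxes and other loose things where they are.

Things in the scene. Friction and masses are not known exactly. Their poses are not given: they have to be found in the camera images.
- scanner: Slide scanner: white plinth fixed to the bench at a varying place and yaw, 220 mm (x) by 360 mm (y), its flat deck 60 mm above the bench. Origin: centre of its underside. +x points away from the operator side, +y to the operator's left, z up. The hood covers the deck's left part (y -40 to 160 mm, x -100 to 80 mm); the dial is on the right part.
- hood (a joint): Opening angle of the hood in rad: 0 shut, growing as the front rises, stop at 1.3; 45 degrees is 0.785. White shell 180 mm deep, 200 mm wide, its top 111 mm above the bench when shut, hinged along its far (+x) lower edge. Spring and weight shut it from any angle; holding it at 45 degrees takes about 2 to 4 N at the bar.
- hood_hinge (a point): Point on the hood's hinge line, in the middle of the hood's width; in the scanner's frame at (80, 60, 61) mm. The hinge line runs along the scanner's y axis.
- hood_bar (a point): Hood's handle: round black bar, 10 mm thick, 140 mm long along the scanner's y, a stay at each end back to the hood's front face 45 mm behind it; the bar may turn in the grip. Origin: its middle; hood shut, at (-145, 60, 93) mm in the scanner's frame: 225 mm in front of the hinge line, 32 mm above it, 35 mm in front of the plinth. Its axes turn with the hood (the scanner's when shut).
- dial (a joint): Angle of the dial in rad, growing clockwise seen from above, from 0 to 2.6. At 0 the nose points along the scanner's -y axis; at 1.571 along the scanner's -x axis. Light friction (0.03 N m): it stays where it is left.
- dial_grip (a point): Point on the dial's vertical axis at the height to grip, in the scanner's frame at (-40, -115, 95) mm. The dial is black: a disc 44 mm across and on it an upright bar grip 42 mm long, 14 mm thick, its foot 72 mm and its top 102 mm above the bench. The length of the bar grip lies in line with the nose.
- dial_nose (a point): Tip of the dial's nose, a narrow low pointer that sticks out of one end of the bar grip, 36 mm from the dial's axis, 71 mm above the bench.
- index_ring: Flat aluminium ring with tick marks, 98 mm across and 3 mm thick, lying on the deck around the dial, fixed. Origin: on the dial's axis at deck height (60 mm). Its own -x axis points from the dial's axis to its one raised block; it is set at a varying yaw.
- index_mark (a point): Inner end of the ring's single raised block (black, 10 by 7 mm, top 72 mm above the bench), 36 mm from the dial's axis. With the nose pointing straight at the block, point dial_nose and point index_mark coincide in plan.
- vial: Small amber vial, 24 mm across, 45 mm tall, standing on the deck behind the dial. Origin: centre of its base. Leave alone.
- oil_bottle: Amber bottle, 36 mm across, 75 mm tall, standing on the bench in front of the scanner's right part. Origin: centre of its base. Leave alone.
- mailer: Flat white slide mailer, 30 by 85 by 12 mm, on the bench in front of the hood. Origin: centre of its underside. Leave alone.
- dish: Clear flat dish, 90 mm across, 15 mm tall. Origin: centre of its underside. Leave alone.
- beaker: Glass beaker, 70 mm across, 85 mm tall. Origin: centre of its base. Leave alone.
- slide_box: Blue slide box, 100 by 85 by 35 mm. Origin: centre of its underside. Leave alone.
- pencil: Pencil, 180 mm long, 8 mm thick, lying on the bench. Origin: centre of its underside. Leave alone.

How it is judged:
On the way, in this order (a step that is already met when the one before it is completed fails the run):
1. the dial's nose points at the block, the hood still shut (horizontal distance between dial_nose and index_mark below 0.006 m and value of joint hood below 0.06 rad), for 0.2 s.
2. the fingers hold the hood open at 40 to 50 degrees by its bar (value of joint hood between 0.698 and 0.873 rad and (contact force between the fingers and hood_c0 above 0.5 N or contact force between the fingers and hood_c1 above 0.5 N or contact force between the fingers and hood_c2 above 0.5 N)), for 0.3 s.
At the end, for the whole second after the job is handed in: The hood stands still at 40 to 50 degrees, carried by the fingers at its bar (contact force over 0.5 N), and the dial's nose is within 6 mm (about 10 degrees) of the block's inner end in plan, through the last second while the arm keeps holding (all of step 2 and velocity of joint hood between -0.08 and 0.08 rad/s and horizontal distance between dial_nose and index_mark below 0.006 m); the arm keeps its last pose, push and grip.
It fails at once if a loose thing on the bench or deck is displaced by more than 30 mm (distance of any of vial, oil_bottle, mailer, dish, beaker, slide_box, pencil from where it was at the start of the episode above 0.03 m).
It fails at once if a bottle, the vial or the beaker is tipped over (angle between any of vial, oil_bottle, beaker's own z axis and vertical above 0.6 rad).
It also fails if it takes over 50 s, if anything falls off the work surface, if the arm or the gripper's body presses on something with over 40 N, if the wrist force passes 120 N, or if a joint passes its speed limit or range.

## Working session

There is one attempt and no reset: what is moved stays moved. The work goes in short steps, Python scripts to look and compute and a tool call to move; the robot and the scene stay as the last step left them, time stands still between calls to the robot, and variables do not carry over. Pictures are saved under pics/ and viewed, at most 10 in all, crops included, and the job is handed in when it is done.

Besides the shell and the picture viewer there is one more tool, called after ">>>" as name([rows], argument=value, ...), one row to a line, values as JSON. apply_moves: Moves the arm, as the interface text tells. Scaled input: -1 to 1 covers 0.2 m each way for a shift and 30 degrees each way for a turn. Its arguments: {"type":"object","properties":{"rows":{"type":"array","items":{"type":"object","properties":{"offset":{"type":"array","items":{"type":"number"}},"rot":{"type":"array","items":{"type":"number"}}}}},"jaw":{"type":"number"},"newtons":{"type":"number"}},"required":["rows"]}

```bash
mkdir -p pics; ls; python3 - <<'E'
from station import robot, optics, ticket
import cv2
for n in("scene","top"):
    im=optics.grab_frame(n); cv2.imwrite(f"pics/{n}0.png",im[:,:,::-1]); print(n,optics.calibration(n))
print(robot.get_state())
E
```

```text
pics
scene {'mtx': array([[357.65163132,   0.        , 256.77186514],
       [  0.        , 357.65163132, 190.71187565],
       [  0.        ,   0.        ,   1.        ]]), 'xyz': array([ 1.14150773, -0.57044604,  0.84218181]), 'rotation': array([ 0.84441739,  0.3517583 , -0.16369606, -0.36936292])}
top {'mtx': array([[395.66891809,   0.        , 256.30787383],
       [  0.        , 395.66891809, 195.0399138 ],
       [  0.        ,   0.        ,   1.        ]]), 'xyz': array([ 0.27488946, -0.00302543,  1.58849037]), 'rotation': array([ 0.70697366, -0.70138403,  0.06192981, -0.06643335])}
{'time_s': 0.1, 'joint_positions': array([-1.22739128e+00,  3.53567461e-01,  1.63404128e+00,  4.01459870e-05,
        1.15523701e+00, -2.39966595e-03]), 'qd': array([-0.00098353,  0.00032222,  0.00048828, -0.00012205,  0.00023354,
       -0.00051034]), 'joint_efforts': array([ 2.24507923e-03, -5.94911778e+01, -3.34929085e+01,  7.01092207e-02,
        1.83841871e-02, -9.52562146e-06]), 'tcp_pos': array([ 0.21170751, -0.58757428,  0.21395383]), 'eef_rot': array([ 9.85090792e-01,  1.72034122e-01, -8.82185111e-05, -6.20581118e-04]), 'wrist_force': array([-0.23130937,  0.23586894, -0.34786237]), 'ft_torque': array([ 0.00110792, -0.00612031, -0.01865126]), 'grip_force': 0.0, 'gripper_width': 0.09178096047565246}
```

View pics/scene0.png

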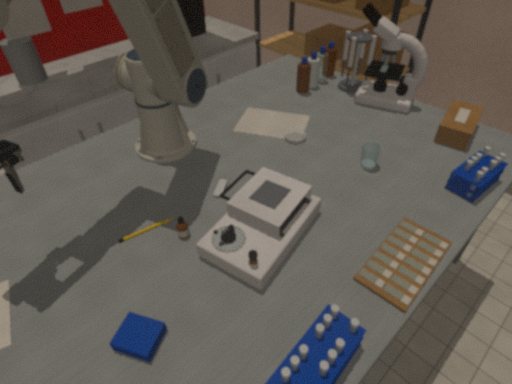

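View pics/top0.png

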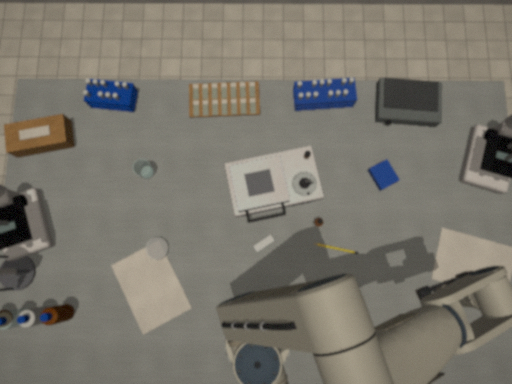

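The scene view shows the scanner at about (262,225) px, its dial at (229,236). In the top view the plinth spans cols 225–322 and rows 147–215, with the dial at (305,183) and the bar at (266,212). I'll zoom in on both.

```bash
python3 - <<'E'
import cv2
a=cv2.imread("pics/top0.png")[135:230,215:335]; b=cv2.imread("pics/scene0.png")[160:285,190:330]
cv2.imwrite("pics/ztop.png",cv2.resize(a,None,fx=6,fy=6,interpolation=cv2.INTER_CUBIC)); 
b=cv2.imread("pics/scene0.png")[215:265,200:270]
cv2.imwrite("pics/zsc.png",cv2.resize(b,None,fx=10,fy=10,interpolation=cv2.INTER_CUBIC))
E
```

```text
(no output)
```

View pics/ztop.png

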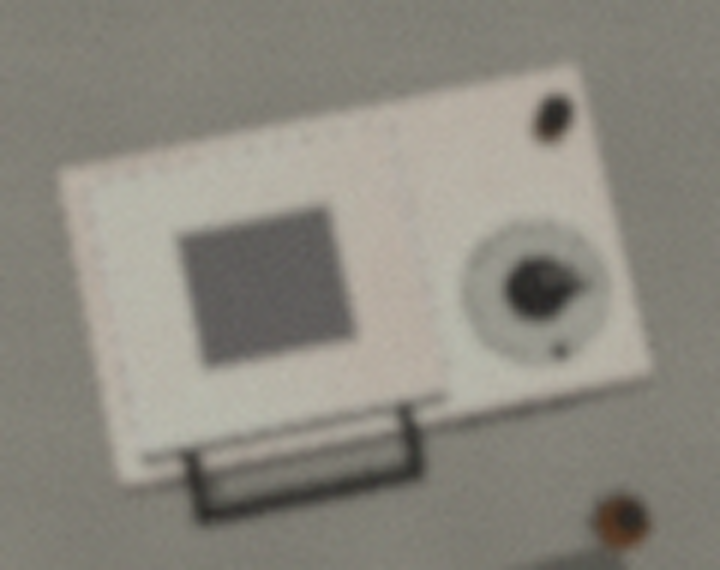

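View pics/zsc.png

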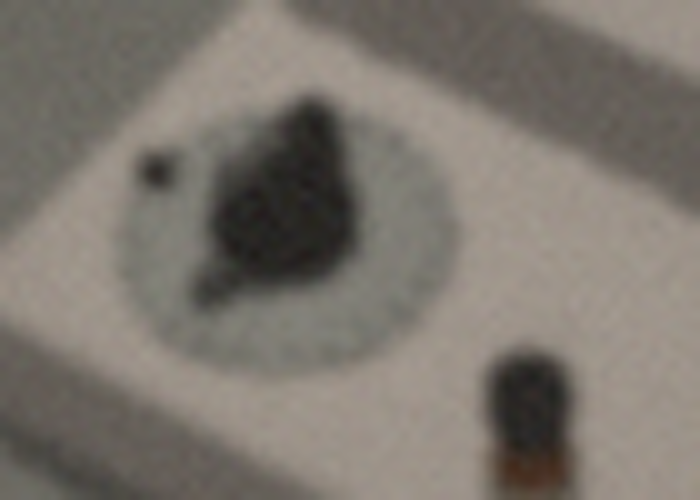

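Top zoom shows the ring centre at about (304.3,183.3) px, the nose tip at (312,182.5) and the block at (308.3,193.3). In the scene zoom the nose is at (220.7,244.2) and the block at (215.7,231.8). Next I cast rays onto the known heights.

```bash
cat > h.py <<'E'
from station import robot, optics, ticket
import numpy as np, cv2
from scipy.spatial.transform import Rotation as R
def ray(n,uv,z):
    c=optics.calibration(n); d=R.from_quat(c['rotation']).as_matrix()@np.linalg.inv(c['mtx'])@np.array([*uv,1.])
    o=np.array(c['xyz']); return o+d*(z-o[2])/d[2]
def proj(n,p):
    c=optics.calibration(n); q=c['mtx']@(R.from_quat(c['rotation']).as_matrix().T@(np.array(p)-c['xyz'])); return q[:2]/q[2]
def fit(src,dst): # 2D rigid
    s,d=np.array(src),np.array(dst); a=s-s.mean(0); b=d-d.mean(0)
    y=np.arctan2((a[:,0]*b[:,1]-a[:,1]*b[:,0]).sum(),(a*b).sum())
    M=np.array([[np.cos(y),-np.sin(y)],[np.sin(y),np.cos(y)]]); t=d.mean(0)-M@s.mean(0)
    return y,t,np.linalg.norm(d-(s@M.T+t),axis=1)
E
python3 - <<'E'
from h import *
np.set_printoptions(precision=4,suppress=True)
z=lambda u,v:(215+u/6,135+v/6)
s=lambda u,v:(200+u/10,215+v/10)
pts=[((62,172),(.11,.18),.06),((575,65),(.11,-.18),.06),((650,378),(-.11,-.18),.06),((120,485),(-.11,.18),.06),((536,290),(-.04,-.115),.063),((202,517),(-.145,.13),.093),((420,473),(-.145,-.01),.093)]
W=[ray("top",z(*p),h)[:2] for p,_,h in pts]; L=[l for _,l,_ in pts]
y,t,e=fit(L,W); print("yaw",y,np.degrees(y),t,e)
M=np.array([[np.cos(y),-np.sin(y)],[np.sin(y),np.cos(y)]])
ax=M@[-.04,-.115]+t; print("axis",ax,"bar",M@[-.145,.06]+t,"hinge",M@[.08,.06]+t)
cs=ray("scene",s(287,242),.063)[:2]; print("axis scene",cs,"ring top",W[4])
ls=lambda w:(w-t)@M
for n,q,qs in(("nose",z(582,285),s(203,297)),("block",z(560,350),s(157,168))):
    for c,uv,o in(("top",q,W[4]),("scene",qs,cs)):
        w=ray(c,uv,.071)[:2]; d=M.T@(w-o); print(n,c,w,"r",np.hypot(*d),"dial angle",np.degrees(np.arctan2(-d[0],-d[1])))
for n,uv in(("oil",(215+622/6,135+520/6)),("vial",z(552,118))): print(n,ray("top",uv,.07)[:2])
print("mailer",ray("top",(263,242),.01)[:2],M.T@(ray("top",(263,242),.01)[:2]-t))
E
```

```text
yaw 0.21336759442013822 12.225062645133013 [ 0.6161 -0.0605] [0.007  0.0051 0.005  0.0031 0.0022 0.0018 0.0017]
axis [ 0.6014 -0.1814] bar [ 0.4617 -0.0326] hinge [0.6816 0.0151]
axis scene [ 0.6099 -0.1796] ring top [ 0.6035 -0.1808]
nose top [ 0.6054 -0.21  ] r 0.029196581852903653 dial angle 8.624921352283199
nose scene [ 0.6137 -0.2128] r 0.03344436659546258 dial angle 5.64624455001668
block top [ 0.5621 -0.195 ] r 0.043819925176818555 dial angle 83.43009079185246
block scene [ 0.5684 -0.1918] r 0.04324566733937755 dial angle 85.75452065250064
oil [ 0.4515 -0.2331]
vial [ 0.7186 -0.1922]
mailer [ 0.3757 -0.0199] [-0.2264  0.0906]
```

Both views agree on the angles: nose about 7°, block about 84.5°, so roughly 77.5° clockwise. They differ by about 6 mm on the position, so I'll approach first and check from close by.

>>> apply_moves([
  {"offset":[0.2,-0.1,0],"rot":[0,0,-0.2]},
  {"offset":[0.4,-0.2,0],"rot":[0,0,-0.4]},
  {"offset":[0.6,-0.3,0],"rot":[0,0,-0.6]},
  {"offset":[0.8,-0.4,0],"rot":[0,0,-0.8]},
  {"offset":[0.85,-0.42,0],"rot":[0,0,-0.84]},
  {"offset":[0.85,-0.42,0],"rot":[0,0,-0.84]},
], jaw=0, newtons=10)

```text
time_s: 0.6
tcp_pos: [0.3458, -0.4481, 0.2144]
eef_rot: [0.923, 0.385, 0.001, -0.001]
wrist_force: [0.9, 0.4, 0.1]
gripper_width: 0.054
grip_force: 0.0
```

```bash
cat >> h.py <<'E'
def plan(p,xang,tilt=None):
    "normalised offset/rot from the present pose to world p, tool down, tool x at world angle xang (deg)"
    s=robot.get_state(); r0=R.from_quat(s['eef_rot']); c,q=np.cos(np.radians(xang)),np.sin(np.radians(xang))
    r1=R.from_matrix(np.array([[c,q,0],[q,-c,0],[0,0,-1.]]))
    x=r0.as_matrix()[:,0]
    print("t",s['time_s'],"tcp",s['tcp_pos'].round(4),"xang",np.degrees(np.arctan2(x[1],x[0])).round(1),"F",s['wrist_force'].round(1),"w",round(s['gripper_width'],4),"gf",round(s['grip_force'],1))
    print("offset",(r0.inv().apply(np.array(p)-s['tcp_pos'])/.2).round(3),"rot",((r0.inv()*r1).as_rotvec()/np.radians(30)).round(3))
E
python3 -c "
from h import *
plan((.605,-.181,.2),95)"
```

```text
t 0.6 tcp [ 0.3458 -0.4481  0.2144] xang 45.3 F [0.9 0.4 0.1] w 0.054 gf 0.0
offset [ 1.861 -0.019  0.074] rot [-0.    -0.003 -1.657]
```

>>> apply_moves([
  {"offset":[0.2,0,0],"rot":[0,0,-0.2]},
  {"offset":[0.4,0,0.03],"rot":[0,0,-0.4]},
  {"offset":[0.6,0,0.03],"rot":[0,0,-0.6]},
  {"offset":[0.8,0,0.03],"rot":[0,0,-0.8]},
  {"offset":[0.93,0,0.03],"rot":[0,0,-0.83]},
  {"offset":[0.93,0,0.03],"rot":[0,0,-0.83]},
])

```text
time_s: 1.1
tcp_pos: [0.4773, -0.3174, 0.2084]
eef_rot: [0.819, 0.574, 0.001, -0.0]
wrist_force: [0.2, -0.1, -0.0]
gripper_width: 0.0459
grip_force: 0.0
```

```bash
python3 -c "
from h import *
plan((.605,-.181,.2),95)"
```

```text
t 1.1 tcp [ 0.4773 -0.3174  0.2084] xang 70.1 F [ 0.2 -0.1 -0. ] w 0.0459 gf 0.0
offset [0.858 0.368 0.043] rot [ 0.001 -0.002 -0.83 ]
```

>>> apply_moves([
  {"offset":[0.2,0.08,0],"rot":[0,0,-0.2]},
  {"offset":[0.4,0.16,0.04],"rot":[0,0,-0.4]},
  {"offset":[0.6,0.25,0.04],"rot":[0,0,-0.6]},
  {"offset":[0.8,0.33,0.04],"rot":[0,0,-0.8]},
  {"offset":[0.86,0.37,0.1],"rot":[0,0,-0.83]},
  {"offset":[0.86,0.37,0.25],"rot":[0,0,-0.83]},
  {"offset":[0.86,0.37,0.34],"rot":[0,0,-0.83]},
  {"offset":[0.86,0.37,0.34],"rot":[0,0,-0.83]},
  {"offset":[0.86,0.37,0.34],"rot":[0,0,-0.83]},
])

```text
time_s: 1.85
tcp_pos: [0.6023, -0.1846, 0.1397]
eef_rot: [0.677, 0.736, -0.001, -0.001]
wrist_force: [0.1, -0.5, 0.7]
gripper_width: 0.0459
grip_force: 0.0
```

```bash
python3 - <<'E'
from h import *
plan((.605,-.181,.076),95)
im=optics.grab_frame("scene")[:,:,::-1]; t=robot.get_state()['tcp_pos']; 
print("tcp px",proj("scene",t), "grip top px if axis .605:",proj("scene",[.605,-.181,.102]),proj("scene",[.61,-.18,.102]))
cv2.imwrite("pics/s1.png",cv2.resize(im[180:280,170:310],None,fx=5.5,fy=5.5,interpolation=cv2.INTER_CUBIC))
E
```

```text
t 1.85 tcp [ 0.6023 -0.1846  0.1397] xang 94.7 F [ 0.1 -0.5  0.7] w 0.0459 gf 0.0
offset [0.016 0.016 0.318] rot [-0.005 -0.001 -0.009]
tcp px [223.54932195 220.03219108] grip top px if axis .605: [226.1618558  229.33904713] [227.62703317 230.11126242]
```

View pics/s1.png

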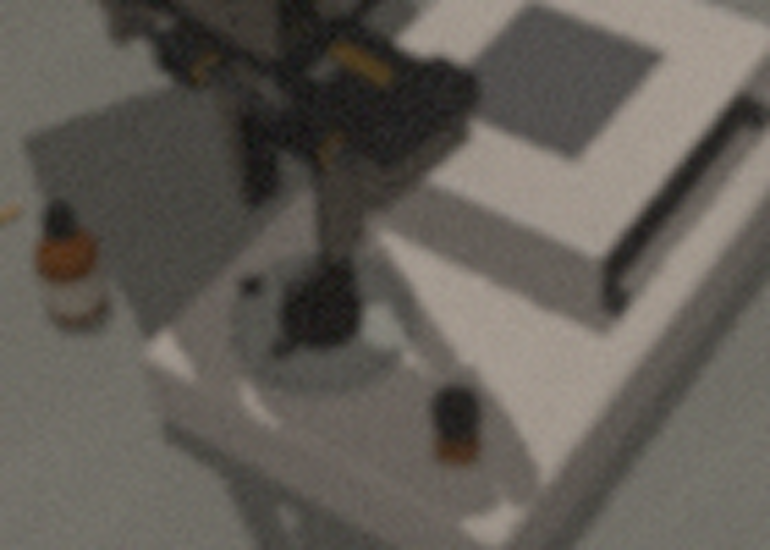

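The fingertip midpoint appears at about (225,222) px against a predicted (223.5,220), so the scene view reads a few mm high in x. That supports the top-view axis, about (0.604,-0.181). I'll descend and grip.

>>> apply_moves([
  {"offset":[0.016,0.01,0.1],"rot":[0,0,0]},
  {"offset":[0.016,0.01,0.2],"rot":[0,0,0]},
  {"offset":[0.016,0.01,0.28],"rot":[0,0,0]},
  {"offset":[0.016,0.01,0.318],"rot":[0,0,0]},
  {"offset":[0.016,0.01,0.318],"rot":[0,0,0]},
  {"offset":[0.016,0.01,0.318],"rot":[0,0,0]},
])

```text
time_s: 2.4
tcp_pos: [0.6056, -0.181, 0.0781]
eef_rot: [0.677, 0.736, 0.0, 0.001]
wrist_force: [0.7, 0.0, 0.6]
gripper_width: 0.0458
grip_force: 0.0
```

>>> apply_moves([
  {"offset":[0,0,0],"rot":[0,0,0]},
  {"offset":[0,0,0],"rot":[0,0,0]},
  {"offset":[0,0,0],"rot":[0,0,0]},
  {"offset":[0,0,0],"rot":[0,0,0]},
  {"offset":[0,0,0],"rot":[0,0,0]},
  {"offset":[0,0,0],"rot":[0,0,0]},
  {"offset":[0,0,0],"rot":[0,0,0]},
  {"offset":[0,0,0],"rot":[0,0,0]},
], jaw=1, newtons=10)

```text
time_s: 3.07
tcp_pos: [0.604, -0.1804, 0.0773]
eef_rot: [0.677, 0.736, -0.001, -0.001]
wrist_force: [-5.7, -0.4, 6.6]
gripper_width: 0.014
grip_force: 10.0
```

```bash
python3 -c "
from h import *
plan((.604,-.181,.076),95); print(robot.get_state()['ft_torque'])"
```

```text
t 3.0667 tcp [ 0.604  -0.1804  0.0773] xang 94.8 F [-5.7 -0.4  6.6] w 0.014 gf 10.0
offset [-0.003 -0.     0.007] rot [-0.004 -0.    -0.006]
[-0.12383996  0.92252507 -0.00147908]
```

>>> apply_moves([
  {"offset":[0,-0.01,-0.01],"rot":[0,0,0]},
  {"offset":[0,-0.01,-0.01],"rot":[0,0,0.1]},
  {"offset":[0,-0.01,-0.01],"rot":[0,0,0.25]},
  {"offset":[0,-0.01,-0.01],"rot":[0,0,0.4]},
  {"offset":[0,-0.01,-0.01],"rot":[0,0,0.5]},
  {"offset":[0,-0.01,-0.01],"rot":[0,0,0.6]},
  {"offset":[0,-0.01,-0.01],"rot":[0,0,0.7]},
  {"offset":[0,-0.01,-0.01],"rot":[0,0,0.8]},
  {"offset":[0,-0.01,-0.01],"rot":[0,0,0.85]},
  {"offset":[0,-0.01,-0.01],"rot":[0,0,0.85]},
  {"offset":[0,-0.01,-0.01],"rot":[0,0,0.85]},
])

```text
time_s: 3.98
tcp_pos: [0.6033, -0.1803, 0.0787]
eef_rot: [0.822, 0.569, 0.0, 0.0]
wrist_force: [3.8, 1.3, -5.8]
gripper_width: 0.014
grip_force: 10.0
```

```bash
python3 -c "
from h import *
plan((.602,-.181,.078),17.7); print(robot.get_state()['ft_torque'])"
```

```text
t 3.9833 tcp [ 0.6033 -0.1803  0.0787] xang 69.4 F [ 3.8  1.3 -5.8] w 0.014 gf 10.0
offset [-0.005 -0.005  0.004] rot [ 0.000e+00 -1.000e-03  1.722e+00]
[ 0.07164743 -0.62428824 -0.02797761]
```

>>> apply_moves([
  {"offset":[0,0.002,0.005],"rot":[0,0,0.1]},
  {"offset":[0,0.002,0.005],"rot":[0,0,0.25]},
  {"offset":[0,0.002,0.005],"rot":[0,0,0.4]},
  {"offset":[0,0.002,0.005],"rot":[0,0,0.55]},
  {"offset":[0,0.002,0.005],"rot":[0,0,0.7]},
  {"offset":[0,0.002,0.005],"rot":[0,0,0.8]},
  {"offset":[0,0.002,0.005],"rot":[0,0,0.86]},
  {"offset":[0,0.002,0.005],"rot":[0,0,0.86]},
])

```text
time_s: 4.65
tcp_pos: [0.6029, -0.1801, 0.0786]
eef_rot: [0.929, 0.37, -0.0, -0.001]
wrist_force: [-3.0, 2.8, 5.2]
gripper_width: 0.0141
grip_force: 10.0
```

>>> apply_moves([
  {"offset":[0,0,0],"rot":[0,0,0.1]},
  {"offset":[0,0,0],"rot":[0,0,0.25]},
  {"offset":[0,0,0],"rot":[0,0,0.4]},
  {"offset":[0,0,0],"rot":[0,0,0.55]},
  {"offset":[0,0,0],"rot":[0,0,0.7]},
  {"offset":[0,0,0],"rot":[0,0,0.8]},
  {"offset":[0,0,0],"rot":[0,0,0.86]},
  {"offset":[0,0,0],"rot":[0,0,0.86]},
  {"offset":[0,0,0],"rot":[0,0,0.86]},
])

```text
time_s: 5.4
tcp_pos: [0.6027, -0.1796, 0.0786]
eef_rot: [0.988, 0.154, -0.001, -0.001]
wrist_force: [-3.5, 5.8, 5.7]
gripper_width: 0.0139
grip_force: 10.0
```

```bash
python3 -c "
from h import *
plan((.602,-.181,.078),17.7); print(robot.get_state()['ft_torque'])"
```

```text
t 5.4 tcp [ 0.6027 -0.1796  0.0786] xang 17.8 F [-3.5  5.8  5.7] w 0.0139 gf 10.0
offset [-0.006  0.005  0.003] rot [-0.004  0.002  0.002]
[ 0.97335326  0.61220602 -0.03403461]
```

>>> apply_moves([
  {"offset":[0,0,0],"rot":[0,0,0]},
  {"offset":[0,0,0],"rot":[0,0,0]},
  {"offset":[0,0,0],"rot":[0,0,0]},
  {"offset":[0,0,0],"rot":[0,0,0]},
  {"offset":[0,0,0],"rot":[0,0,0]},
  {"offset":[0,0,0],"rot":[0,0,0]},
  {"offset":[0,0,-0.15],"rot":[0,0,0]},
  {"offset":[0,0,-0.35],"rot":[0,0,0]},
  {"offset":[0,0,-0.55],"rot":[0,0,0]},
  {"offset":[0,0,-0.65],"rot":[0,0,0]},
  {"offset":[0,0,-0.65],"rot":[0,0,0]},
], jaw=0)

```text
time_s: 6.32
tcp_pos: [0.6064, -0.1816, 0.2138]
eef_rot: [0.988, 0.154, 0.004, 0.002]
wrist_force: [0.9, -0.2, -0.5]
gripper_width: 0.046
grip_force: 0.0
```

```bash
python3 -c "
from h import *
plan((.4617,-.0326,.2),102.2)"
```

```text
t 6.3167 tcp [ 0.6064 -0.1816  0.2138] xang 17.7 F [ 0.9 -0.2 -0.5] w 0.046 gf 0.0
offset [-0.463 -0.93   0.061] rot [ 0.018 -0.004 -2.816]
```

>>> apply_moves([
  {"offset":[-0.08,-0.16,0],"rot":[0,0,-0.2]},
  {"offset":[-0.17,-0.35,0],"rot":[0,0,-0.4]},
  {"offset":[-0.26,-0.53,0],"rot":[0,0,-0.6]},
  {"offset":[-0.35,-0.71,0],"rot":[0,0,-0.8]},
  {"offset":[-0.42,-0.86,0.03],"rot":[0,0,-0.94]},
  {"offset":[-0.46,-0.93,0.06],"rot":[0,0,-0.94]},
  {"offset":[-0.46,-0.93,0.06],"rot":[0,0,-0.94]},
])

```text
time_s: 6.9
tcp_pos: [0.4555, -0.0296, 0.1943]
eef_rot: [0.92, 0.391, -0.002, -0.001]
wrist_force: [-0.2, -1.0, 0.2]
gripper_width: 0.0461
grip_force: 0.0
```

>>> apply_moves([
  {"offset":[0,0,0],"rot":[0,0,-0.2]},
  {"offset":[0,0,0],"rot":[0,0,-0.4]},
  {"offset":[0,0,0],"rot":[0,0,-0.6]},
  {"offset":[0,0,0],"rot":[0,0,-0.8]},
  {"offset":[0,0,0],"rot":[0,0,-0.94]},
  {"offset":[0,0,0],"rot":[0,0,-0.94]},
])

```text
time_s: 7.4
tcp_pos: [0.4599, -0.0321, 0.1957]
eef_rot: [0.797, 0.604, -0.0, 0.0]
wrist_force: [0.9, -0.2, -0.4]
gripper_width: 0.0465
grip_force: 0.0
```

>>> apply_moves([
  {"offset":[0,0,0],"rot":[0,0,-0.2]},
  {"offset":[0,0,0],"rot":[0,0,-0.4]},
  {"offset":[0,0,0],"rot":[0,0,-0.6]},
  {"offset":[0,0,0],"rot":[0,0,-0.8]},
  {"offset":[0,0,0],"rot":[0,0,-0.94]},
  {"offset":[0,0,0],"rot":[0,0,-0.94]},
  {"offset":[0,0,0],"rot":[0,0,-0.94]},
], jaw=0.4)

```text
time_s: 7.98
tcp_pos: [0.4596, -0.0318, 0.1958]
eef_rot: [0.629, 0.777, -0.0, -0.0]
wrist_force: [0.1, 0.1, -1.1]
gripper_width: 0.0276
grip_force: 0.0
```

```bash
python3 - <<'E'
from h import *
plan((.4617,-.0326,.2),102.2)
a=optics.grab_frame("top")[:,:,::-1][135:230,215:335]; b=optics.grab_frame("scene")[:,:,::-1]
cv2.imwrite("pics/s2f.png",b)
b=b[160:265,190:290]
cv2.imwrite("pics/s2.png",np.hstack([cv2.resize(x,(400,int(400*x.shape[0]/x.shape[1])),interpolation=cv2.INTER_CUBIC)[:316] for x in(a,b)]))
E
```

```text
t 7.9833 tcp [ 0.4596 -0.0318  0.1958] xang 102.0 F [ 0.1  0.1 -1.1] w 0.0276 gf 0.0
offset [-0.006  0.01  -0.021] rot [-0.     0.    -0.005]
```

View pics/s2.png

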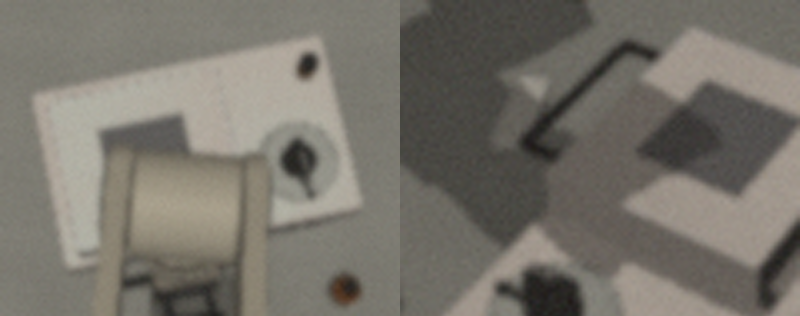

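The nose now runs straight into the block in both views: the top crop shows dial (300,160) to block (310,195), and the scene crop shows the nose meeting the block at (505,287). Next is a check of the bar position from the scene view.

```bash
python3 - <<'E'
from h import *
a,b=[ray("scene",u,.093) for u in((222.5,195.75),(247,171.25))]
print(a,b,(a+b)/2,np.linalg.norm(a-b)); c=(a-b)[:2]; print(np.degrees(np.arctan2(-c[1],-c[0])))
plan((.462,-.0326,.074),102.2)
E
```

```text
[ 0.48647042 -0.09465413  0.093     ] [0.45356598 0.03942172 0.093     ] [ 0.4700182  -0.02761621  0.093     ] 0.13805446447422598
103.78881850283092
t 8.0833 tcp [ 0.4595 -0.0317  0.1959] xang 102.1 F [-0.3 -0.6 -0. ] w 0.0276 gf 0.0
offset [-0.007  0.011  0.609] rot [-0.     0.    -0.003]
```

>>> apply_moves([
  {"offset":[0,0.017,0.15],"rot":[0,0,0]},
  {"offset":[0,0.017,0.3],"rot":[0,0,0]},
  {"offset":[0,0.017,0.4],"rot":[0,0,0]},
  {"offset":[0,0.017,0.47],"rot":[0,0,0]},
  {"offset":[0,0.017,0.53],"rot":[0,0,0]},
  {"offset":[0,0.017,0.58],"rot":[0,0,0]},
  {"offset":[0,0.017,0.61],"rot":[0,0,0]},
  {"offset":[0,0.017,0.61],"rot":[0,0,0]},
])

```text
time_s: 8.75
tcp_pos: [0.462, -0.0307, 0.073]
eef_rot: [0.628, 0.779, -0.0, -0.001]
wrist_force: [-0.7, 1.1, 0.4]
gripper_width: 0.0274
grip_force: 0.0
```

>>> apply_moves([
  {"offset":[0,0,0],"rot":[0,0,0]},
  {"offset":[0,0,0],"rot":[0,0,0]},
  {"offset":[0,0,0],"rot":[0,0,0]},
  {"offset":[0,0,0],"rot":[0,0,0]},
  {"offset":[0,0,0],"rot":[0,0,0]},
  {"offset":[0,0,0],"rot":[0,0,0]},
  {"offset":[0,0,0],"rot":[0,0,0]},
], jaw=1, newtons=20)

```text
time_s: 9.33
tcp_pos: [0.4632, -0.0307, 0.0744]
eef_rot: [0.627, 0.779, 0.0, 0.001]
wrist_force: [2.2, 0.9, 1.6]
gripper_width: 0.0092
grip_force: 20.0
```

```bash
python3 - <<'E'
from h import *
s=robot.get_state(); p=s['tcp_pos']
plan(p,102.2)
for d in (10,20,30,40,45):
    f=lambda a:.227*np.array([-np.cos(a),np.sin(a)])
    a0=np.arctan2(32,225); e=f(a0+np.radians(d))-f(a0); print(d,(e/.2).round(3))
E
```

```text
t 9.3333 tcp [ 0.4632 -0.0307  0.0744] xang 102.3 F [2.2 0.9 1.6] w 0.0092 gf 20.0
offset [0. 0. 0.] rot [0.003 0.001 0.004]
10 [0.045 0.193]
20 [0.122 0.375]
30 [0.23 0.54]
40 [0.366 0.685]
45 [0.442 0.748]
```

>>> apply_moves([
  {"offset":[0,0.008,-0.049]},
  {"offset":[0,0.018,-0.097]},
  {"offset":[0,0.03,-0.146]},
  {"offset":[0,0.045,-0.193]},
  {"offset":[0,0.062,-0.24]},
  {"offset":[0,0.08,-0.285]},
  {"offset":[0,0.1,-0.331]},
  {"offset":[0,0.122,-0.375]},
  {"offset":[0,0.147,-0.418]},
  {"offset":[0,0.173,-0.46]},
  {"offset":[0,0.201,-0.501]},
  {"offset":[0,0.23,-0.54]},
  {"offset":[0,0.262,-0.579]},
  {"offset":[0,0.295,-0.616]},
  {"offset":[0,0.33,-0.651]},
  {"offset":[0,0.366,-0.685]},
  {"offset":[0,0.404,-0.717]},
  {"offset":[0,0.442,-0.748]},
  {"offset":[0,0.442,-0.748]},
  {"offset":[0,0.442,-0.748]},
])

```text
invalid input
```

```bash
python3 - <<'E'
from h import *
p=robot.get_state()['tcp_pos']
plan(p,102.2)
for n in("top","scene"):cv2.imwrite(f"pics/{n}3.png",optics.grab_frame(n)[:,:,::-1])
a=cv2.imread("pics/top3.png")[135:230,215:335]; b=cv2.imread("pics/scene3.png")[130:270,190:330]
cv2.imwrite("pics/s3.png",np.hstack([cv2.resize(x,(400,400),interpolation=cv2.INTER_CUBIC) for x in(a,b)]))
E
```

```text
t 9.3333 tcp [ 0.4632 -0.0307  0.0744] xang 102.3 F [2.2 0.9 1.6] w 0.0092 gf 20.0
offset [0. 0. 0.] rot [0.003 0.001 0.004]
```

View pics/s3.png

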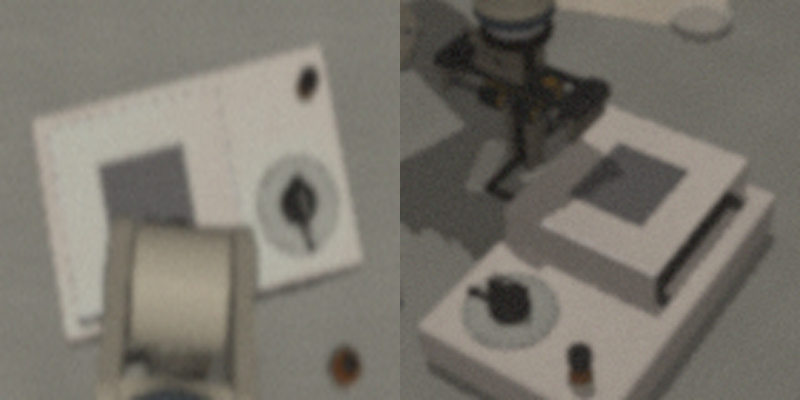

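The move was refused because the rows had no "rot". The picture shows the hood still shut, the fingers on the bar at crop (510,185), and the nose on the block at crop (478,293). I'll send it again with "rot".

>>> apply_moves([
  {"offset":[0,0.008,-0.049],"rot":[0,0,0]},
  {"offset":[0,0.018,-0.097],"rot":[0,0,0]},
  {"offset":[0,0.03,-0.146],"rot":[0,0,0]},
  {"offset":[0,0.045,-0.193],"rot":[0,0,0]},
  {"offset":[0,0.062,-0.24],"rot":[0,0,0]},
  {"offset":[0,0.08,-0.285],"rot":[0,0,0]},
  {"offset":[0,0.1,-0.331],"rot":[0,0,0]},
  {"offset":[0,0.122,-0.375],"rot":[0,0,0]},
  {"offset":[0,0.147,-0.418],"rot":[0,0,0]},
  {"offset":[0,0.173,-0.46],"rot":[0,0,0]},
  {"offset":[0,0.201,-0.501],"rot":[0,0,0]},
  {"offset":[0,0.23,-0.54],"rot":[0,0,0]},
  {"offset":[0,0.262,-0.579],"rot":[0,0,0]},
  {"offset":[0,0.295,-0.616],"rot":[0,0,0]},
  {"offset":[0,0.33,-0.651],"rot":[0,0,0]},
  {"offset":[0,0.366,-0.685],"rot":[0,0,0]},
  {"offset":[0,0.404,-0.717],"rot":[0,0,0]},
  {"offset":[0,0.442,-0.748],"rot":[0,0,0]},
  {"offset":[0,0.442,-0.748],"rot":[0,0,0]},
  {"offset":[0,0.442,-0.748],"rot":[0,0,0]},
])

```text
time_s: 11.1
tcp_pos: [0.5465, -0.0122, 0.2251]
eef_rot: [0.627, 0.779, -0.002, -0.002]
wrist_force: [-14.5, -5.0, 16.1]
gripper_width: 0.009
grip_force: 20.0
```

>>> apply_moves([
  {"offset":[0,0,0],"rot":[0,0,0]},
  {"offset":[0,0,0],"rot":[0,0,0]},
  {"offset":[0,0,0],"rot":[0,0,0]},
  {"offset":[0,0,0],"rot":[0,0,0]},
  {"offset":[0,0,0],"rot":[0,0,0]},
  {"offset":[0,0,0],"rot":[0,0,0]},
])

```text
time_s: 11.6
tcp_pos: [0.546, -0.0124, 0.2247]
eef_rot: [0.627, 0.779, -0.002, -0.002]
wrist_force: [-14.8, -4.8, 15.7]
gripper_width: 0.0093
grip_force: 20.0
```

```bash
python3 - <<'E'
from h import *
p=robot.get_state()['tcp_pos']
plan(p,102.2)
d=p-[.4632,-.0307,.0744]; y=np.radians(12.2); fx=d[0]*np.cos(y)+d[1]*np.sin(y)
print("angle from travel",np.degrees(np.arctan2(.032+d[2],.225-fx))-8.1,"radius",np.hypot(.032+d[2],.225-fx),"side",-d[0]*np.sin(y)+d[1]*np.cos(y))
for n in("top","scene"):cv2.imwrite(f"pics/{n}4.png",optics.grab_frame(n)[:,:,::-1])
a=cv2.imread("pics/top4.png")[135:230,215:335]; b=cv2.imread("pics/scene4.png")[130:270,190:330]
cv2.imwrite("pics/s4.png",np.hstack([cv2.resize(x,(400,400),interpolation=cv2.INTER_CUBIC) for x in(a,b)]))
E
```

```text
t 11.6 tcp [ 0.546  -0.0124  0.2247] xang 102.3 F [-14.8  -4.8  15.7] w 0.0093 gf 20.0
offset [0. 0. 0.] rot [-0.012 -0.001  0.004]
angle from travel 44.34999885660213 radius 0.22998638278162586 side 0.00042994143457445594
```

View pics/s4.png

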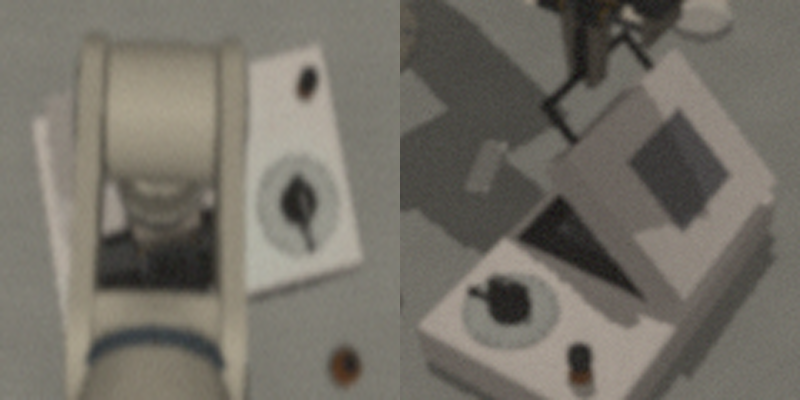

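The hood stands at about 44° with the fingers on the bar, and the nose is still on the block at crop (478,293). The force and pose are steady, so I'm handing it in.

```bash
python3 -c "
from station import ticket
print(ticket.finish_job())"
```

```text
the job is handed in; nothing more can be done
None
```

I handed the job in: the dial's nose is on the block and the gripper is holding the hood steady by its bar at about 44 degrees, but the hand-in returned no verdict.

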